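Softener dial to refill, then find the fullest salt tin

TASK

The water softener under the sink is due for salt. First turn its dial so that the pointer clicks in at the green refill mark and leave it there; only then lift the three look-alike blue salt tins to feel which one is the heaviest. Finish while still holding the heaviest tin upright in the gripper, raised about 15 cm clear of the floor and resting on nothing else, with the two lighter tins standing upright on the floor and the vinegar bottle, brush and steel canister left where they are.

Things in the scene. Friction and masses are not known exactly. Their poses are not given: they have to be found in the camera images.
- softener: fixed white water softener with a blue band, 160 (x) x 140 (y) x 100 mm high; origin at the centre of its underside, on the floor board; its front is its -x and faces roughly away from the robot; its dial stands in the middle of its top. Two brass stubs stick 30 mm out of its back. Beyond the reach of the work, drawers stand on the right, 0.6 m from the middle
- green_mark (a point): the green refill mark, a 16 x 10 mm flat tab on the softener's top, 46 mm from the dial's axis towards the softener's front (-x); black tabs mark the two other dial positions, 0.9 rad either way round
- dial_grip (a point): point on the dial's axis at the height to grip, 33 mm above the softener's top; it turns with the dial. The dial is a black disc (60 mm diameter, top 11 mm above the softener's top) with an upright grip bar across it: 52 mm long along this point's x, 12 mm thick along its y, top 9 mm above this point. The end of the bar with the white line is the pointer and points along this point's -x
- dial (a joint): dial angle (rad), grows counter-clockwise seen from above; clicks into detents at 0 (black mark), 0.9 (green mark: pointer at the green tab) and 1.8 (black mark); it starts near 0. The detent of about 0.1 N m pulls it into the nearest position and it stops just outside 0 and 1.8
- tin_1: a loose closed blue salt tin with steel lid and plain paper band: upright cylinder, 64 mm diameter, 130 mm high; origin at the centre of its underside, z up. The three look exactly alike, only their weights differ (one of 0.55 to 0.68 kg, the two others 0.15 to 0.41 kg); the number in the name tells nothing
- tin_2: another loose closed blue salt tin with steel lid and plain paper band: upright cylinder, 64 mm diameter, 130 mm high; origin at the centre of its underside, z up. The three look exactly alike, only their weights differ (one of 0.55 to 0.68 kg, the two others 0.15 to 0.41 kg); the number in the name tells nothing
- tin_3: the third loose closed blue salt tin with steel lid and plain paper band: upright cylinder, 64 mm diameter, 130 mm high; origin at the centre of its underside, z up. The three look exactly alike, only their weights differ (one of 0.55 to 0.68 kg, the two others 0.15 to 0.41 kg); the number in the name tells nothing
- vinegar: bystander: green glass bottle with a white cap, 66 mm diameter, 230 mm high, 0.7 kg, standing loose; origin at the centre of its underside
- scrub_brush: bystander: yellow scrub brush, 200 mm long along its x, 50 mm wide, 52 mm high, lying on its bristles; origin under its middle
- canister: bystander: round stainless steel canister with a domed swing lid, 126 mm diameter, 156 mm high, 1.2 kg, standing loose; origin at the centre of its underside

How it is judged (in metres and radians):
On the way, in this order (a step that is already met when the one before it is completed fails the run):
1. the dial stands at the green mark and has been let go, all tins still on the floor (value of joint dial between 0.75 and 1.05 rad and contact force between the fingers and softener below 0.2 N and height (world z) of each of tin_1, tin_2, tin_3 below 0.01 m), for 0.2 s.
2. the heaviest tin is off the floor in the gripper and the two lighter ones stand on the floor (((height (world z) of tin_1 above 0.02 m and contact force between the fingers and tin_1 above 1 N and height (world z) of tin_2 between -0.006 and 0.006 m and angle between each of tin_2, tin_3's own z axis and vertical below 0.1 rad and contact force between the fingers and tin_2 below 0.2 N and contact force between tin_2 and anything else between 0.8 and 4.7 N and height (world z) of tin_3 between -0.006 and 0.006 m and contact force between the fingers and tin_3 below 0.2 N and contact force between tin_3 and anything else between 0.8 and 4.7 N) or (height (world z) of tin_2 above 0.02 m and contact force between the fingers and tin_2 above 1 N and height (world z) of tin_1 between -0.006 and 0.006 m and angle between each of tin_1, tin_3's own z axis and vertical below 0.1 rad and contact force between the fingers and tin_1 below 0.2 N and contact force between tin_1 and anything else between 0.8 and 4.7 N and height (world z) of tin_3 between -0.006 and 0.006 m and contact force between the fingers and tin_3 below 0.2 N and contact force between tin_3 and anything else between 0.8 and 4.7 N) or (height (world z) of tin_3 above 0.02 m and contact force between the fingers and tin_3 above 1 N and height (world z) of tin_1 between -0.006 and 0.006 m and angle between each of tin_1, tin_2's own z axis and vertical below 0.1 rad and contact force between the fingers and tin_1 below 0.2 N and contact force between tin_1 and anything else between 0.8 and 4.7 N and height (world z) of tin_2 between -0.006 and 0.006 m and contact force between the fingers and tin_2 below 0.2 N and contact force between tin_2 and anything else between 0.8 and 4.7 N))), for 0.2 s.
At the end, for the whole second after the job is handed in: The gripper holds the heaviest tin still, upright within 14 degrees, its underside 10 to 30 cm above the floor and touching nothing else; the two lighter tins (each weighing under 4.7 N) stand upright on the floor, not touched by the fingers; the dial is within 0.15 rad of the green mark (value of joint dial between 0.75 and 1.05 rad and ((height (world z) of tin_1 between 0.1 and 0.3 m and angle between tin_1's own z axis and vertical below 0.25 rad and linear speed of tin_1 below 0.03 m/s and contact force between the fingers and tin_1 above 1 N and contact force between tin_1 and softener below 0.2 N and contact force between tin_1 and vinegar below 0.2 N and contact force between tin_1 and canister below 0.2 N and contact force between each of tin_1, the fingers and tin_2 below 0.2 N and contact force between each of tin_1, the fingers and tin_3 below 0.2 N and height (world z) of tin_2 between -0.006 and 0.006 m and angle between each of tin_2, tin_3's own z axis and vertical below 0.1 rad and contact force between tin_2 and anything else between 0.8 and 4.7 N and height (world z) of tin_3 between -0.006 and 0.006 m and contact force between tin_3 and anything else between 0.8 and 4.7 N) or (height (world z) of tin_2 between 0.1 and 0.3 m and angle between tin_2's own z axis and vertical below 0.25 rad and linear speed of tin_2 below 0.03 m/s and contact force between the fingers and tin_2 above 1 N and contact force between tin_2 and softener below 0.2 N and contact force between tin_2 and vinegar below 0.2 N and contact force between tin_2 and canister below 0.2 N and contact force between each of tin_2, the fingers and tin_1 below 0.2 N and contact force between each of tin_2, the fingers and tin_3 below 0.2 N and height (world z) of tin_1 between -0.006 and 0.006 m and angle between each of tin_1, tin_3's own z axis and vertical below 0.1 rad and contact force between tin_1 and anything else between 0.8 and 4.7 N and height (world z) of tin_3 between -0.006 and 0.006 m and contact force between tin_3 and anything else between 0.8 and 4.7 N) or (height (world z) of tin_3 between 0.1 and 0.3 m and angle between tin_3's own z axis and vertical below 0.25 rad and linear speed of tin_3 below 0.03 m/s and contact force between the fingers and tin_3 above 1 N and contact force between tin_3 and softener below 0.2 N and contact force between tin_3 and vinegar below 0.2 N and contact force between tin_3 and canister below 0.2 N and contact force between each of tin_3, the fingers and tin_1 below 0.2 N and contact force between each of tin_3, the fingers and tin_2 below 0.2 N and height (world z) of tin_1 between -0.006 and 0.006 m and angle between each of tin_1, tin_2's own z axis and vertical below 0.1 rad and contact force between tin_1 and anything else between 0.8 and 4.7 N and height (world z) of tin_2 between -0.006 and 0.006 m and contact force between tin_2 and anything else between 0.8 and 4.7 N))); the arm keeps its last pose, push and grip.
It fails at once if a tin is lifted while the dial is not at the green mark (not (value of joint dial between 0.65 and 1.15 rad) and height (world z) of any of tin_1, tin_2, tin_3 above 0.015 m).
It fails at once if the vinegar bottle, the brush or the canister is moved more than 30 mm (distance of any of vinegar, scrub_brush, canister from where it was at the start of the episode above 0.03 m).
It fails at once if a tin is knocked over (angle between any of tin_1, tin_2, tin_3's own z axis and vertical above 0.7 rad).
It also fails if it takes over 72 s, if anything falls off the work surface, if the arm or the gripper's body presses on something with over 40 N, if the wrist force passes 120 N, or if a joint passes its speed limit or range.

ROBOT

A 6-joint arm with a two-finger parallel gripper is mounted at the origin on the work surface. World frame = base frame: x ahead of the robot, y to its left, z up, the work surface at z = 0. Lengths are in m, angles in degrees, forces in N, time in s.
With the tool pointing down it reaches from about 0.4 to 0.925 m from the base axis. Payload 12.5 kg.
Tool frame: the origin (TCP) lies at the very end of the fingers, on their centre line; the grasp point (between the pads) lies 19 mm behind it; z points along the fingers, y is the direction in which the jaws open and shut (so a half turn about z gives the same grasp; the last joint's range is limited). The gripper opens to 95 mm and grips with 3 to 60 N. Pads are 20 mm wide; open, the fingers measure 119 mm over their backs; the gripper's body (75 mm by 180 mm) begins 59 mm behind the grasp point.
Start: joints at [63.22, 28.126, 89.318, -0, 62.55, -6.05], TCP at [0.221, 0.585, 0.215] pointing down, gripper open.
Joint ranges: [-177.58, 177.58], [-47.91, 125.51], [2.72, 160], [-65.01, 245.01], [3.68, 167.84], [-153.87, 153.87]. Speed limits (degrees/s): [127.2, 127.2, 159.86, 180, 180, 180].

INTERFACE

Orientations are given as a 3x3 rotation matrix whose columns are the frame's x, y, z axes.
In Python, from bench import * gives the robot as it stands.
- The arm moves only by the shell command python3 -m jog 'ROWS' [FORCE]. ROWS is JSON, a list of rows, each an object with "gripper": the finger opening in m, from 0 to 0.0951; "slide": the shift along the world's x, y, z in m, a list of three; "turn": the turn about the world's z in rad. A call has 1 to 20 rows; each row shifts and turns the commanded pose from where the row before left it; what a row does not reach is not made up. A row lasts 1/12 s, in which the tool goes at most 41.7 mm and 7.16 degrees, less where a joint would pass 70% of its speed; a pose out of reach is approached as far as the arm can. A call is refused whole if a number of a shift passes 0.0417 or a number of a turn 0.125, either way. A call with a gripper value outside its range is refused whole. The fingers move at their own pace and stop on an object; FORCE is the grip in N (left out, the last holds). Time passes only in rows, so rows that do not move let the fingers close. It gives the time, the measured TCP pose, the force and the opening at its end, in the units of the state.
- sense(): the state, without advancing time (a new reading comes with each control period).
- capture(name): name is "scene" or "top"; returns a dict with "img" (400x640x3 uint8, red, green, blue), "fovy" (degrees; the focal length in pixels is half the picture's height over the tangent of half this angle, whatever the lens; pixels are square), "cx", "cy" (the principal point, pixels), "k1" (the pictures are not rectified: a ray, as slopes to the right and down, at radius r is drawn at 1 + k1 r^2 times it, then the intrinsics apply), "R" (3x3) and "t" (3): a world point X has camera coordinates R X + t. Camera axes: x right, y down, z forward; pixel columns grow to the right and rows downward; lengths in m; the calibration is good to about 2 mm. A picture is of the moment at which its call begins. There is no depth.
- close_job(): hands the job in, once; it reports no verdict.
Trained networks look in a picture, given as the dict that the camera call returned (one of the last four; its "shot" number tells which), for a name from the list of things; names that differ only in an ending like _2 or _b are one class to them, and where a whole thing is asked for, a point or a joint stands for the part that bears it (a point fixed in the world has none). Each returns a list of dicts, best first, with "confidence" (0 to 1); they miss things now and then, are a little off and sometimes report something else, mostly with a low value. They report only what shows in the picture. A call takes as long as a camera call.
- boxes_of(picture, query): "centre" ([x, y, z] in m, in the coordinates of the camera as it stood for that picture, good to about 4 mm: the middle of the surface that is visible of it).
- masks_of(picture, query): "pixels" (400x640 bool, what is visible of it).
The state is a dict: "clock": time; "qpos": joint angles; "joint_vel": joint speeds; "tau": joint torques, N m; "tool_pos": TCP position; "orientation": TCP orientation; "force": force on the tool from outside, world axes, zero at the start; "moment": the same for the moment, N m; "opening": opening from 0.0 (shut) to 1.0 (fully open).
Only numpy, scipy, OpenCV 4.12 (cv2) and the standard library are available. Lean on these libraries where they do the work, as an engineer would, in place of code of your own. Each camera call takes 0.05 s, during which the arm holds its last target. There are 200 camera calls.

## Working session

There is one attempt and no reset: what is moved stays moved. The work goes in short steps, Python scripts to look and compute and a shell command to move; the robot and the scene stay as the last step left them, time stands still between calls to the robot, and variables do not carry over. Pictures are saved under pics/ and viewed, about 8 in all and at most 12, crops included, and the job is handed in when it is done.

```bash
mkdir -p pics; cat > h.py <<'E'
from bench import *
import numpy as np, cv2
def K(p):
    f=200/np.tan(np.radians(p["fovy"])/2); return np.array([[f,0,p["cx"]],[0,f,p["cy"]],[0,0,1.]])
def world(p,c): return np.array(p["R"]).T@(np.array(c)-np.array(p["t"]))
def proj(p,X):
    c=np.array(p["R"])@np.array(X)+np.array(p["t"]); s=c[:2]/c[2]; s=s*(1+p["k1"]*(s@s)); k=K(p); return k[:2,:2]@s+k[:2,2]
def unproj(p,uv,z):
    k=K(p); d=(np.array(uv)-k[:2,2])/k[0,0]; s=d.copy()
    for _ in range(30): s=d/(1+p["k1"]*(s@s))
    R=np.array(p["R"]); o=-R.T@np.array(p["t"]); r=R.T@np.array([s[0],s[1],1]); return o+r*(z-o[2])/r[2]
def save(p,n): cv2.imwrite("pics/"+n,p["img"][:,:,::-1])
E
python3 - <<'E'
from h import *
np.set_printoptions(precision=4,suppress=True)
for n in("scene","top"):
    p=capture(n); save(p,n+"0.png")
    print(n,"cam",world(p,[0,0,0]))
    for q in("softener","green_mark","dial_grip","tin_1","vinegar","scrub_brush","canister"):
        for b in boxes_of(p,q): print(q,round(b["confidence"],2),world(p,b["centre"]),proj(p,world(p,b["centre"])).round())
print(sense())
E
```

```text
scene cam [0.8888 0.5445 0.8575]
softener 0.61 [0.5017 0.3305 0.0986] [435. 284.]
green_mark 0.9 [0.4961 0.3329 0.1038] [439. 282.]
green_mark 0.19 [ 0.7051 -0.2178  0.1188] [226. 149.]
dial_grip 0.82 [0.489  0.3258 0.1158] [440. 275.]
dial_grip 0.44 [ 0.4743 -0.1279  0.0961] [324. 142.]
tin_1 0.95 [ 0.476  -0.1273  0.0954] [324. 143.]
tin_1 0.92 [ 0.5284 -0.2682  0.0928] [281. 120.]
tin_1 0.72 [0.4536 0.0177 0.1005] [364. 173.]
vinegar 0.56 [0.7123 0.2135 0.144 ] [313. 278.]
vinegar 0.31 [0.5002 0.3329 0.0965] [436. 285.]
vinegar 0.28 [ 0.4743 -0.1272  0.0956] [325. 142.]
scrub_brush 0.84 [0.7353 0.0079 0.0378] [260. 237.]
canister 0.62 [ 0.7067 -0.2181  0.1175] [226. 149.]
top cam [0.4863 0.0222 1.1283]
softener 0.89 [0.4727 0.3055 0.1011] [187. 252.]
green_mark 0.97 [0.4712 0.3031 0.0962] [189. 253.]
dial_grip 0.82 [0.4736 0.3151 0.115 ] [182. 252.]
tin_1 0.86 [ 0.4649 -0.1448  0.1301] [370. 258.]
tin_1 0.84 [ 0.5086 -0.2727  0.1344] [422. 240.]
tin_1 0.71 [ 0.4388 -0.0013  0.1281] [311. 268.]
vinegar 0.84 [0.6944 0.184  0.1542] [235. 160.]
scrub_brush 0.95 [ 0.7287 -0.0053  0.0354] [313. 158.]
canister 0.76 [ 0.6788 -0.2425  0.1428] [410. 170.]
{'clock': 0.8, 'qpos': array([63.2219, 28.1253, 89.3186, -0.0003, 62.5492, -6.0504]), 'joint_vel': array([-0.1035,  0.0505,  0.0143,  0.0069, -0.0708, -0.0607]), 'tau': array([ -0.0011, -61.2411, -25.8425,   0.0694,   0.0445,  -0.    ]), 'tool_pos': array([0.2212, 0.5846, 0.2147]), 'orientation': array([[-0.9353,  0.3539,  0.0001],
       [ 0.3539,  0.9353,  0.0001],
       [-0.    ,  0.0001, -1.    ]]), 'force': array([ 0.4683, -0.6426,  0.1575]), 'moment': array([0.0179, 0.0081, 0.006 ]), 'opening': 0.9988971363774845}
```

```bash
python3 -c "
import cv2,numpy as np
a=cv2.imread('pics/scene0.png');b=cv2.imread('pics/top0.png');cv2.imwrite('pics/both0.png',cv2.resize(np.vstack([a,b]),(480,600)))"
```

```text
(no output)
```

View pics/top0.png

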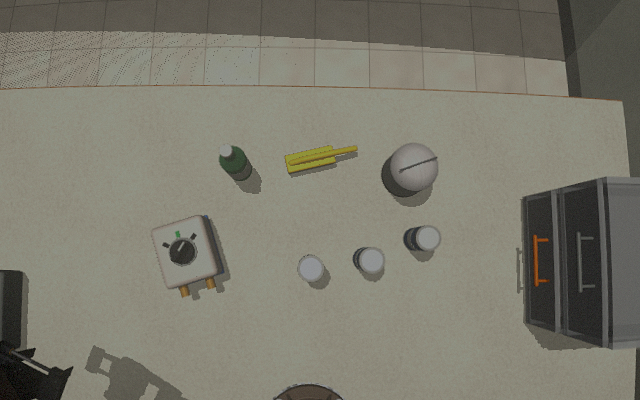

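View pics/scene0.png

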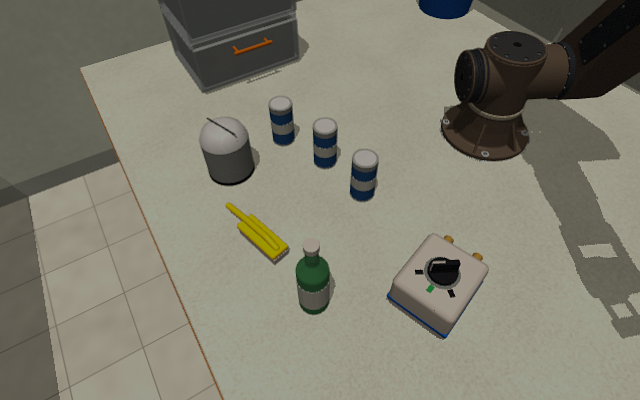

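The top view has +x up and +y left. It shows the softener at (187,252) with its dial at (182,251), and the tins at (311,268), (370,260) and (427,238). The green tab is at (177,234), with black tabs on either side. I'll zoom in on the dial.

```bash
python3 - <<'E'
from h import *
np.set_printoptions(precision=4,suppress=True)
p=capture("top"); c=p["img"][205:305,140:240]
g=cv2.resize(c,(600,600),interpolation=cv2.INTER_CUBIC)[:,:,::-1]; cv2.imwrite("pics/dial.png",g)
hsv=cv2.cvtColor(p["img"],cv2.COLOR_RGB2HSV)
m=(hsv[:,:,0]>50)&(hsv[:,:,0]<80)&(hsv[:,:,1]>120); m[:, :160]=0;m[:215]=0;m[260:]=0;m[:,215:]=0
v,u=np.nonzero(m); print(len(u),u.mean(),v.mean(),unproj(p,[u.mean(),v.mean()],.101))
M=masks_of(p,"softener")[0]["pixels"].astype(np.uint8); print(cv2.minAreaRect(np.argwhere(M)[:,::-1].astype(np.float32)))
# tins: lids
for b in masks_of(p,"tin_1"):
    v,u=np.nonzero(b["pixels"]); print(b["confidence"],unproj(p,[u.mean(),v.mean()],.13),len(u))
E
```

```text
13 177.15384615384616 233.76923076923077 [0.5178 0.3332 0.101 ]
((188.68869018554688, 256.160400390625), (74.31205749511719, 60.57600402832031), 74.05460357666016)
0.91 [ 0.5129 -0.2717  0.13  ] 794
0.87 [ 0.4389 -0.0005  0.13  ] 567
0.69 [ 0.46  -0.141  0.13 ] 710
0.44 [0.4714 0.2973 0.13  ] 3939
```

View pics/dial.png

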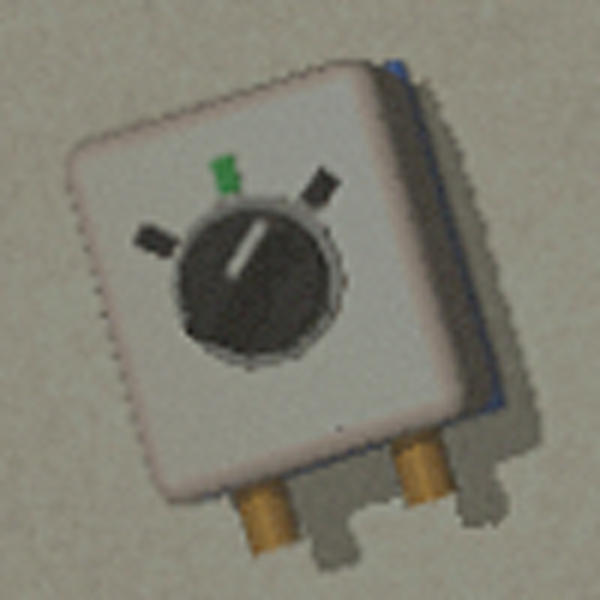

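```bash
python3 - <<'E'
from h import *
np.set_printoptions(precision=4,suppress=True)
p=capture("top"); s=capture("scene")
c=lambda a,b:[139.6+a/6,204.6+b/6]
D=unproj(p,c(259,282),.111)
print("axis",D)
for n,a in dict(g=(226,175),l=(156,241),r=(322,187)).items():
    X=unproj(p,c(*a),.1); d=(X-D)[:2]; print(n,X,np.linalg.norm(d),np.degrees(np.arctan2(d[1],d[0])))
A=unproj(p,c(233,275),.142);B=unproj(p,c(263,222),.142);d=B-A;print("ptr",A,B,np.degrees(np.arctan2(d[1],d[0])))
# corners of top
for a in((70,155),(355,60),(465,395),(172,500)): print(unproj(p,c(*a),.1))
# scene: tins lids / dial
print("scene axis px",proj(s,[*D[:2],.111]),proj(s,[*D[:2],.142]))
g=s["img"][215:315,385:485]; im=cv2.resize(g,(600,600),interpolation=cv2.INTER_CUBIC)[:,:,::-1].copy()
def dot(X,col):
    u=(proj(s,X)-[384.6,214.6])*6; cv2.circle(im,tuple(int(i) for i in u),4,col,-1)
dot([*D[:2],.142],(0,0,255));dot([*D[:2],.111],(255,0,0))
for k in(A,B):dot(k,(0,255,255))
cv2.imwrite("pics/sd.png",im)
E
```

```text
axis [0.4738 0.3145 0.111 ]
g [0.5179 0.3333 0.1   ] 0.04787888296505767 23.083276325794692
l [0.4899 0.3619 0.1   ] 0.05003765794499338 71.24521012711607
r [0.5135 0.2925 0.1   ] 0.04535876138356005 -28.959989189696373
ptr [0.4768 0.3162 0.142 ] [0.4981 0.3048 0.142 ] -28.114383494344455
[0.5251 0.4002 0.1   ]
[0.5667 0.2806 0.1   ]
[0.4286 0.2301 0.1   ]
[0.3832 0.3513 0.1   ]
scene axis px [441.7124 267.99  ] [445.1333 260.1   ]
```

View pics/sd.png

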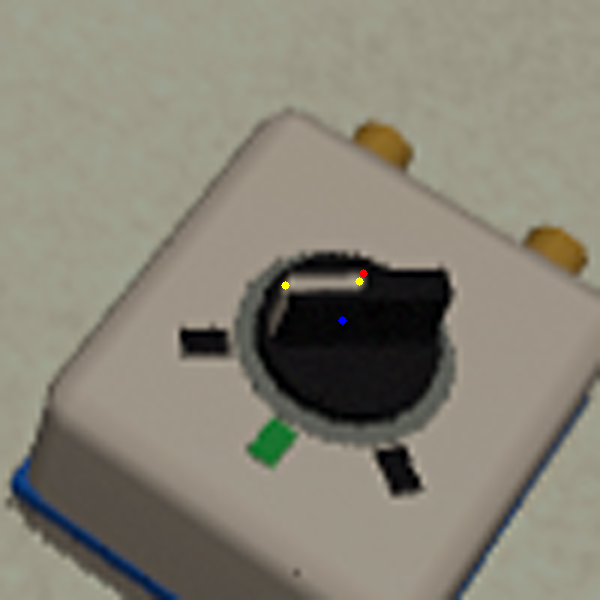

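The scene view agrees with the top view. The dial axis is at about (0.474, 0.315), the pointer at about -29°, and green at about 21–23°. I'm moving above the dial now.

```bash
python3 -m jog '[{"slide":[0.025,-0.027,0],"turn":-0.016,"gripper":0.06},{"slide":[0.025,-0.027,0],"turn":-0.016,"gripper":0.06},{"slide":[0.025,-0.027,0],"turn":-0.016,"gripper":0.06},{"slide":[0.025,-0.027,0],"turn":-0.016,"gripper":0.06},{"slide":[0.025,-0.027,0],"turn":-0.016,"gripper":0.06},{"slide":[0.025,-0.027,0],"turn":-0.016,"gripper":0.06},{"slide":[0.025,-0.027,0],"turn":-0.016,"gripper":0.06},{"slide":[0.025,-0.027,0],"turn":-0.016,"gripper":0.06},{"slide":[0.025,-0.027,0],"turn":-0.016,"gripper":0.06},{"slide":[0.028,-0.027,0],"turn":-0.016,"gripper":0.06},{"slide":[0,0,0],"gripper":0.06},{"slide":[0,0,0],"gripper":0.06},{"slide":[0,0,0],"gripper":0.06}]' 20
```

```text
validation failed for argument at $[10...
```

```bash
python3 -m jog '[{"slide":[0.025,-0.027,0],"turn":-0.016,"gripper":0.06},{"slide":[0.025,-0.027,0],"turn":-0.016,"gripper":0.06},{"slide":[0.025,-0.027,0],"turn":-0.016,"gripper":0.06},{"slide":[0.025,-0.027,0],"turn":-0.016,"gripper":0.06},{"slide":[0.025,-0.027,0],"turn":-0.016,"gripper":0.06},{"slide":[0.025,-0.027,0],"turn":-0.016,"gripper":0.06},{"slide":[0.025,-0.027,0],"turn":-0.016,"gripper":0.06},{"slide":[0.025,-0.027,0],"turn":-0.016,"gripper":0.06},{"slide":[0.025,-0.027,0],"turn":-0.016,"gripper":0.06},{"slide":[0.028,-0.027,0],"turn":-0.016,"gripper":0.06},{"slide":[0,0,0],"turn":0,"gripper":0.06},{"slide":[0,0,0],"turn":0,"gripper":0.06},{"slide":[0,0,0],"turn":0,"gripper":0.06}]' 20
```

```text
clock: 2.13
tool_pos: [0.474, 0.3146, 0.2146]
orientation: [[-0.867, 0.499, -0.0], [0.499, 0.867, 0.0], [0.0, -0.0, -1.0]]
force: [0.7, 0.4, 1.0]
opening: 0.633
```

```bash
python3 -m jog '[{"slide":[0,0,-0.02],"turn":0,"gripper":0.06},{"slide":[0,0,-0.02],"turn":0,"gripper":0.06},{"slide":[0,0,-0.02],"turn":0,"gripper":0.06},{"slide":[0,0,-0.015],"turn":0,"gripper":0.06},{"slide":[0,0,-0.012],"turn":0,"gripper":0.06},{"slide":[0,0,-0.01],"turn":0,"gripper":0.06},{"slide":[0,0,0],"turn":0,"gripper":0.06},{"slide":[0,0,0],"turn":0,"gripper":0.03},{"slide":[0,0,0],"turn":0,"gripper":0.0},{"slide":[0,0,0],"turn":0,"gripper":0.0},{"slide":[0,0,0],"turn":0,"gripper":0.0},{"slide":[0,0,0],"turn":0,"gripper":0.0},{"slide":[0,0,0],"turn":0,"gripper":0.0}]' 15
```

```text
clock: 3.22
tool_pos: [0.4743, 0.3146, 0.118]
orientation: [[-0.867, 0.499, 0.001], [0.499, 0.867, 0.0], [-0.0, 0.001, -1.0]]
force: [0.3, 1.0, 0.1]
opening: 0.265
```

```bash
python3 -m jog '[{"slide":[0,0,0],"turn":0,"gripper":0.0},{"slide":[0,0,0],"turn":0,"gripper":0.0},{"slide":[0,0,0],"turn":0,"gripper":0.0},{"slide":[0,0,0],"turn":0,"gripper":0.0},{"slide":[0,0,0],"turn":0,"gripper":0.0},{"slide":[0,0,0],"turn":0,"gripper":0.0}]' 15
```

```text
clock: 3.72
tool_pos: [0.4768, 0.3186, 0.1181]
orientation: [[-0.866, 0.499, 0.007], [0.5, 0.866, 0.008], [-0.002, 0.01, -1.0]]
force: [8.4, 27.4, -11.7]
opening: 0.128
```

```bash
python3 -m jog '[{"slide":[0.0015,0.0025,0],"turn":0,"gripper":0.0},{"slide":[0.0015,0.0025,0],"turn":0,"gripper":0.0},{"slide":[0,0,0],"turn":0,"gripper":0.0},{"slide":[0,0,0],"turn":0,"gripper":0.0}]'
```

```text
clock: 4.05
tool_pos: [0.477, 0.3192, 0.118]
orientation: [[-0.867, 0.498, -0.0], [0.498, 0.867, -0.001], [0.0, -0.001, -1.0]]
force: [-1.8, -2.9, 4.6]
opening: 0.122
```

Forces are nearly zero now, so I'll turn +0.9 rad.

```bash
python3 -m jog '[{"slide":[0,0,0],"turn":0.1,"gripper":0.0},{"slide":[0,0,0],"turn":0.1,"gripper":0.0},{"slide":[0,0,0],"turn":0.1,"gripper":0.0},{"slide":[0,0,0],"turn":0.1,"gripper":0.0},{"slide":[0,0,0],"turn":0.1,"gripper":0.0},{"slide":[0,0,0],"turn":0.1,"gripper":0.0},{"slide":[0,0,0],"turn":0.1,"gripper":0.0},{"slide":[0,0,0],"turn":0.1,"gripper":0.0},{"slide":[0,0,0],"turn":0.1,"gripper":0.0},{"slide":[0,0,0],"turn":0,"gripper":0.0},{"slide":[0,0,0],"turn":0,"gripper":0.0}]'; python3 -c "from bench import *;s=sense();print(s['force'],s['moment'])"
```

```text
clock: 4.97
tool_pos: [0.4772, 0.3196, 0.1178]
orientation: [[-0.93, -0.366, 0.0], [-0.366, 0.93, 0.0], [-0.0, 0.0, -1.0]]
force: [-0.8, 0.6, 1.2]
opening: 0.305
[-0.83719488  0.59364135  1.16466474] [ 0.27380581  0.12356107 -0.29847687]
```

```bash
python3 - <<'E'
from h import *
s=capture("scene");cv2.imwrite("pics/s2.png",cv2.resize(s["img"][190:320,360:500],(600,557),interpolation=cv2.INTER_CUBIC)[:,:,::-1])
E
```

```text
(no output)
```

View pics/s2.png

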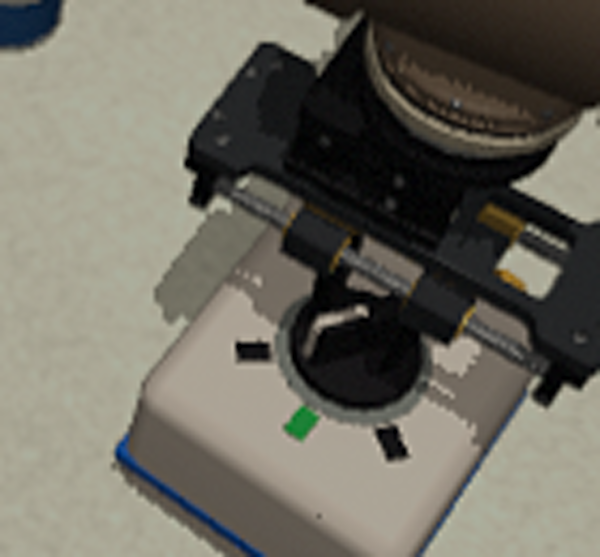

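The bar turned only a little and the 15 N grip slipped, by about 35°. Squeezing harder should bring the bar into line with the jaws.

```bash
python3 -m jog '[{"slide":[0,0,0],"turn":0,"gripper":0.0},{"slide":[0,0,0],"turn":0,"gripper":0.0},{"slide":[0,0,0],"turn":0,"gripper":0.0},{"slide":[0,0,0],"turn":0,"gripper":0.0},{"slide":[0,0,0],"turn":0,"gripper":0.0},{"slide":[0,0,0],"turn":0,"gripper":0.0}]' 50; python3 -c "from bench import *;s=sense();print(s['force'],s['moment'])"
```

```text
clock: 5.52
tool_pos: [0.4772, 0.32, 0.118]
orientation: [[-0.93, -0.368, 0.0], [-0.368, 0.93, 0.001], [-0.001, 0.001, -1.0]]
force: [-3.0, 4.6, 4.4]
opening: 0.222
[-2.96450689  4.59660411  4.40983535] [ 0.93117722  0.4260688  -0.85249896]
```

```bash
python3 -m jog '[{"slide":[0,0,0],"turn":0,"gripper":0.0},{"slide":[0,0,0],"turn":0,"gripper":0.0},{"slide":[0,0,0],"turn":0,"gripper":0.0},{"slide":[0,0,0],"turn":0,"gripper":0.0},{"slide":[0,0,0],"turn":0,"gripper":0.0},{"slide":[0,0,0],"turn":0,"gripper":0.0}]' 60; python3 -c "from bench import *;s=sense();print(s['force'],s['moment'])"
```

```text
clock: 6.02
tool_pos: [0.4753, 0.32, 0.1179]
orientation: [[-0.93, -0.368, -0.004], [-0.368, 0.93, 0.0], [0.003, 0.002, -1.0]]
force: [-12.5, 6.3, 13.2]
opening: 0.16
[-12.50623242   6.31458822  13.15218971] [ 1.28588802  2.28688643 -1.00363887]
```

It is still turning slowly against heavy damping, so I'll keep holding.

```bash
python3 -m jog '[{"slide":[0,0,0],"turn":0,"gripper":0.0},{"slide":[0,0,0],"turn":0,"gripper":0.0},{"slide":[0,0,0],"turn":0,"gripper":0.0},{"slide":[0,0,0],"turn":0,"gripper":0.0},{"slide":[0,0,0],"turn":0,"gripper":0.0},{"slide":[0,0,0],"turn":0,"gripper":0.0},{"slide":[0,0,0],"turn":0,"gripper":0.0},{"slide":[0,0,0],"turn":0,"gripper":0.0}]' 60; python3 -c "from bench import *;s=sense();print(s['force'],s['moment'])"
```

```text
clock: 6.68
tool_pos: [0.474, 0.3195, 0.1179]
orientation: [[-0.929, -0.369, -0.006], [-0.369, 0.929, -0.001], [0.006, 0.001, -1.0]]
force: [-18.5, 3.7, 15.5]
opening: 0.123
[-18.52739361   3.67415369  15.53738313] [ 0.83797178  3.42185636 -0.4823353 ]
```

The jaws have closed to the bar's 12 mm, so it is aligned at 21.7°, which is the green direction. I'll release and go up.

```bash
python3 -m jog '[{"slide":[-0.002,0,0],"turn":0,"gripper":0.06},{"slide":[0,0,0],"turn":0,"gripper":0.06},{"slide":[0,0,0],"turn":0,"gripper":0.06},{"slide":[0,0,0],"turn":0,"gripper":0.06},{"slide":[0,0,0],"turn":0,"gripper":0.06},{"slide":[0,0,0],"turn":0,"gripper":0.06},{"slide":[0,0,0],"turn":0,"gripper":0.06},{"slide":[0,0,0],"turn":0,"gripper":0.06},{"slide":[0,0,0.02],"turn":0,"gripper":0.06},{"slide":[0,0,0.04],"turn":0,"gripper":0.08},{"slide":[0,0,0.04],"turn":0,"gripper":0.09},{"slide":[-0.005,-0.035,0.02],"turn":0,"gripper":0.095},{"slide":[-0.005,-0.04,0],"turn":0,"gripper":0.095},{"slide":[-0.005,-0.04,0],"turn":0,"gripper":0.095},{"slide":[-0.005,-0.04,0],"turn":0,"gripper":0.095},{"slide":[-0.005,-0.04,0],"turn":0,"gripper":0.095},{"slide":[0,0,0],"turn":0,"gripper":0.095}]' 20
python3 - <<'E'
from h import *
s=capture("top");cv2.imwrite("pics/t3.png",cv2.resize(s["img"][200:310,140:340],(800,440),interpolation=cv2.INTER_CUBIC)[:,:,::-1])
E
```

```text
clock: 8.1
tool_pos: [0.4492, 0.1198, 0.2379]
orientation: [[-0.931, -0.366, -0.0], [-0.366, 0.931, -0.001], [0.001, -0.001, -1.0]]
force: [0.0, 0.2, -0.5]
opening: 0.995
```

View pics/t3.png

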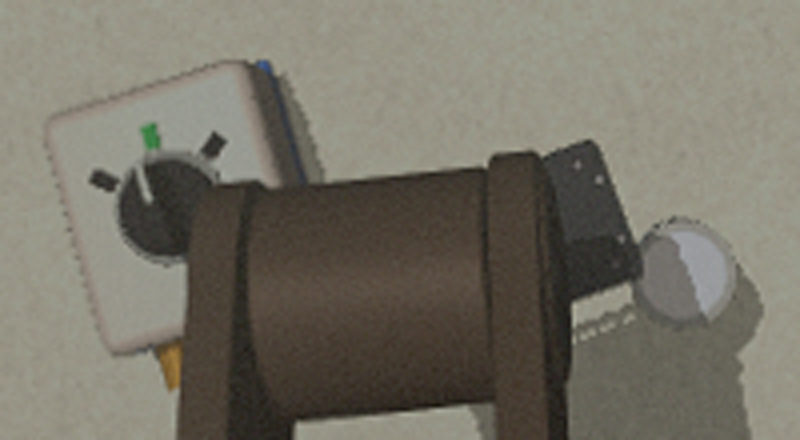

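In the picture the pointer line lies about 19°, in line with the green tab at (150,137), so the dial is set. Next I'll refine the tin centres from the lids.

```bash
python3 - <<'E'
from h import *
np.set_printoptions(precision=4,suppress=True)
p=capture("top"); s=capture("scene")
im=cv2.imread("pics/top0.png"); hsv=cv2.cvtColor(im,cv2.COLOR_BGR2HSV)
sc=cv2.imread("pics/scene0.png")
o=sc.copy()
for u,v in((311,268),(370,260),(427,238)):
    g=cv2.cvtColor(im,cv2.COLOR_BGR2GRAY)[v-30:v+30,u-30:u+30]
    g=cv2.resize(g,None,fx=4,fy=4,interpolation=cv2.INTER_CUBIC)
    c=cv2.HoughCircles(cv2.GaussianBlur(g,(5,5),1.5),cv2.HOUGH_GRADIENT,1.5,200,param1=120,param2=15,minRadius=42,maxRadius=66)
    cc=c[0][0]; px=np.array([u-30+cc[0]/4-.4,v-30+cc[1]/4-.4]); X=unproj(p,px,.13); print(px,cc[2]/4,X,proj(s,X))
    uv=proj(s,X); cv2.circle(o,(int(uv[0]),int(uv[1])),2,(0,0,255),-1)
    cv2.circle(im,(int(px[0]),int(px[1])),int(cc[2]/4),(0,0,255),1)
cv2.imwrite("pics/chk.png",np.vstack([cv2.resize(o[90:210,255:395],(560,280)),cv2.resize(im[210:310,280:480],(560,280))]))
E
```

```text
[319.4125 277.1625] 10.65 [ 0.4172 -0.0221  0.13  ] [367.1853 148.9783]
[371.2875 259.7875] 12.8625 [ 0.4596 -0.1475  0.13  ] [325.167  125.8014]
[429.0375 237.0375] 13.6125 [ 0.5156 -0.2912  0.13  ] [279.5111 102.8813]
```

View pics/chk.png

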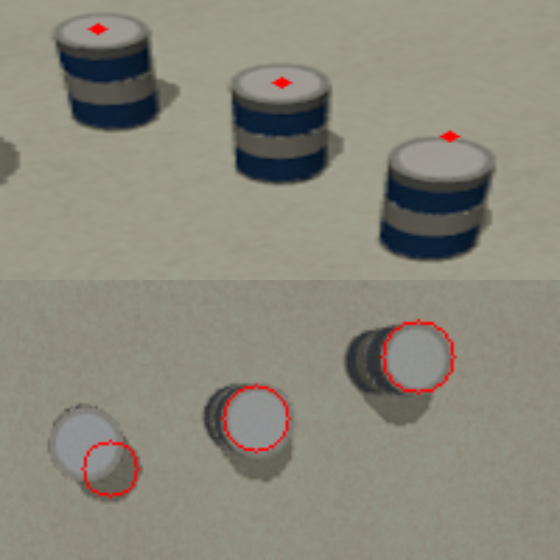

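The overlay shows that circle A was picked up wrongly, from the shadow. Corrected by eye, its lid is at pixel (310.4,268.2), which gives (0.439, 0.000) and agrees with the mask. B is at (0.459,-0.148) and C at (0.5155,-0.291), and both match the scene view. I'm going to A.

```bash
python3 -m jog '[{"slide":[-0.002,-0.03,0],"turn":0,"gripper":0.095},{"slide":[-0.003,-0.03,0],"turn":0,"gripper":0.095},{"slide":[-0.003,-0.03,0],"turn":0,"gripper":0.095},{"slide":[-0.002,-0.03,0],"turn":0,"gripper":0.095},{"slide":[0,0,0],"turn":0,"gripper":0.095},{"slide":[0,0,-0.04],"turn":0,"gripper":0.095},{"slide":[0,0,-0.035],"turn":0,"gripper":0.095},{"slide":[0,0,-0.035],"turn":0,"gripper":0.095},{"slide":[0,0,-0.03],"turn":0,"gripper":0.095},{"slide":[0,0,-0.028],"turn":0,"gripper":0.095},{"slide":[0,0,0],"turn":0,"gripper":0.095},{"slide":[0,0,0],"turn":0,"gripper":0.05},{"slide":[0,0,0],"turn":0,"gripper":0.05},{"slide":[0,0,0],"turn":0,"gripper":0.05},{"slide":[0,0,0],"turn":0,"gripper":0.05},{"slide":[0,0,0],"turn":0,"gripper":0.05},{"slide":[0,0,0],"turn":0,"gripper":0.05},{"slide":[0,0,0],"turn":0,"gripper":0.05},{"slide":[0,0,0],"turn":0,"gripper":0.05},{"slide":[0,0,0],"turn":0,"gripper":0.05}]' 30
```

```text
clock: 9.92
tool_pos: [0.4414, 0.004, 0.0707]
orientation: [[-0.929, -0.369, 0.003], [-0.369, 0.929, -0.001], [-0.003, -0.002, -1.0]]
force: [1.3, -4.5, 7.2]
opening: 0.676
```

```bash
python3 -m jog '[{"slide":[0,0,0],"turn":0,"gripper":0.05},{"slide":[0,0,0],"turn":0,"gripper":0.05},{"slide":[0,0,0],"turn":0,"gripper":0.05},{"slide":[0,0,0.01],"turn":0,"gripper":0.05},{"slide":[0,0,0.015],"turn":0,"gripper":0.05},{"slide":[0,0,0.015],"turn":0,"gripper":0.05},{"slide":[0,0,0],"turn":0,"gripper":0.05},{"slide":[0,0,0],"turn":0,"gripper":0.05},{"slide":[0,0,0],"turn":0,"gripper":0.05},{"slide":[0,0,0],"turn":0,"gripper":0.05},{"slide":[0,0,0],"turn":0,"gripper":0.05},{"slide":[0,0,0],"turn":0,"gripper":0.05}]' 30; for i in 1 2 3; do python3 -m jog '[{"slide":[0,0,0],"turn":0,"gripper":0.05},{"slide":[0,0,0],"turn":0,"gripper":0.05}]'|grep -E "force|pos"; done
```

```text
clock: 10.92
tool_pos: [0.44, 0.0046, 0.1091]
orientation: [[-0.929, -0.369, -0.001], [-0.369, 0.929, 0.0], [0.001, 0.001, -1.0]]
force: [0.2, -0.1, -6.2]
opening: 0.672
tool_pos: [0.4401, 0.0046, 0.1094]
force: [0.5, -0.8, -6.0]
tool_pos: [0.4402, 0.0046, 0.1096]
force: [-0.3, 0.0, -5.8]
tool_pos: [0.4402, 0.0046, 0.1097]
force: [0.0, -1.1, -6.5]
```

A feels like 6.1 N (0.57–0.62 kg), which fits the heavy range. There is plenty of time, so I'll set it down and feel the other two to confirm, as the task asks.

```bash
python3 -m jog '[{"slide":[0,0,-0.015],"turn":0,"gripper":0.05},{"slide":[0,0,-0.012],"turn":0,"gripper":0.05},{"slide":[0,0,-0.008],"turn":0,"gripper":0.05},{"slide":[0,0,-0.004],"turn":0,"gripper":0.05},{"slide":[0,0,-0.001],"turn":0,"gripper":0.05},{"slide":[0,0,0],"turn":0,"gripper":0.05},{"slide":[0,0,0],"turn":0,"gripper":0.095},{"slide":[0,0,0],"turn":0,"gripper":0.095},{"slide":[0,0,0],"turn":0,"gripper":0.095},{"slide":[0,0,0],"turn":0,"gripper":0.095},{"slide":[0,0,0],"turn":0,"gripper":0.095},{"slide":[0,0,0],"turn":0,"gripper":0.095},{"slide":[0,0,0],"turn":0,"gripper":0.095},{"slide":[0,0,0],"turn":0,"gripper":0.095},{"slide":[0,0,0.03],"turn":0,"gripper":0.095},{"slide":[0,0,0.03],"turn":0,"gripper":0.095},{"slide":[0,0,0.03],"turn":0,"gripper":0.095},{"slide":[0,0,0],"turn":0,"gripper":0.095}]' 30
```

```text
clock: 12.92
tool_pos: [0.442, 0.0044, 0.1639]
orientation: [[-0.929, -0.369, 0.007], [-0.369, 0.929, -0.001], [-0.006, -0.003, -1.0]]
force: [0.5, -0.3, 0.4]
opening: 1.001
```

```bash
python3 -m jog '[{"slide":[0.005,-0.037,0],"turn":0,"gripper":0.095},{"slide":[0.005,-0.037,0],"turn":0,"gripper":0.095},{"slide":[0.005,-0.037,0],"turn":0,"gripper":0.095},{"slide":[0.006,-0.037,0],"turn":0,"gripper":0.095},{"slide":[0,0,0],"turn":0,"gripper":0.095},{"slide":[0,0,0],"turn":0,"gripper":0.095}]' 30
```

```text
clock: 13.42
tool_pos: [0.461, -0.1449, 0.1589]
orientation: [[-0.93, -0.366, -0.001], [-0.366, 0.93, 0.0], [0.0, 0.001, -1.0]]
force: [-0.2, 0.5, -0.4]
opening: 0.996
```

At B's spot; I'll lower 0.089 and grip.

```bash
python3 -m jog '[{"slide":[0,0,-0.03],"turn":0,"gripper":0.095},{"slide":[0,0,-0.03],"turn":0,"gripper":0.095},{"slide":[0,0,-0.029],"turn":0,"gripper":0.095},{"slide":[0,0,0],"turn":0,"gripper":0.05},{"slide":[0,0,0],"turn":0,"gripper":0.05},{"slide":[0,0,0],"turn":0,"gripper":0.05},{"slide":[0,0,0],"turn":0,"gripper":0.05},{"slide":[0,0,0],"turn":0,"gripper":0.05},{"slide":[0,0,0],"turn":0,"gripper":0.05},{"slide":[0,0,0],"turn":0,"gripper":0.05},{"slide":[0,0,0],"turn":0,"gripper":0.05},{"slide":[0,0,0],"turn":0,"gripper":0.05},{"slide":[0,0,0],"turn":0,"gripper":0.05},{"slide":[0,0,0],"turn":0,"gripper":0.05},{"slide":[0,0,0.01],"turn":0,"gripper":0.05},{"slide":[0,0,0.015],"turn":0,"gripper":0.05},{"slide":[0,0,0.015],"turn":0,"gripper":0.05},{"slide":[0,0,0],"turn":0,"gripper":0.05},{"slide":[0,0,0],"turn":0,"gripper":0.05},{"slide":[0,0,0],"turn":0,"gripper":0.05}]' 30; for i in 1 2 3 4; do python3 -m jog '[{"slide":[0,0,0],"turn":0,"gripper":0.05},{"slide":[0,0,0],"turn":0,"gripper":0.05}]'|grep -E "force|pos|open"; done
```

```text
clock: 15.08
tool_pos: [0.4608, -0.1432, 0.1102]
orientation: [[-0.929, -0.369, -0.001], [-0.369, 0.929, 0.0], [0.0, 0.001, -1.0]]
force: [-1.0, 0.5, -2.5]
opening: 0.673
tool_pos: [0.4609, -0.1433, 0.1099]
force: [0.2, 0.4, -3.4]
opening: 0.67
tool_pos: [0.4611, -0.1434, 0.1103]
force: [-0.4, -0.2, -4.7]
opening: 0.672
tool_pos: [0.4612, -0.1434, 0.1105]
force: [-0.7, -0.5, -2.9]
opening: 0.671
tool_pos: [0.4612, -0.1434, 0.1107]
force: [-0.6, -0.6, -3.3]
opening: 0.671
```

B feels like about 3.4 N, so it is light. I'll set it down and go to C.

```bash
python3 -m jog '[{"slide":[0,0,-0.015],"turn":0,"gripper":0.05},{"slide":[0,0,-0.012],"turn":0,"gripper":0.05},{"slide":[0,0,-0.008],"turn":0,"gripper":0.05},{"slide":[0,0,-0.004],"turn":0,"gripper":0.05},{"slide":[0,0,-0.001],"turn":0,"gripper":0.05},{"slide":[0,0,0],"turn":0,"gripper":0.05},{"slide":[0,0,0],"turn":0,"gripper":0.095},{"slide":[0,0,0],"turn":0,"gripper":0.095},{"slide":[0,0,0],"turn":0,"gripper":0.095},{"slide":[0,0,0],"turn":0,"gripper":0.095},{"slide":[0,0,0],"turn":0,"gripper":0.095},{"slide":[0,0,0],"turn":0,"gripper":0.095},{"slide":[0,0,0],"turn":0,"gripper":0.095},{"slide":[0,0,0],"turn":0,"gripper":0.095},{"slide":[0,0,0.03],"turn":0,"gripper":0.095},{"slide":[0,0,0.03],"turn":0,"gripper":0.095},{"slide":[0,0,0.03],"turn":0,"gripper":0.095},{"slide":[0,0,0],"turn":0,"gripper":0.095}]' 30;  python3 -m jog '[{"slide":[0.014,-0.036,0],"turn":0,"gripper":0.095},{"slide":[0.014,-0.036,0],"turn":0,"gripper":0.095},{"slide":[0.014,-0.036,0],"turn":0,"gripper":0.095},{"slide":[0.014,-0.036,0],"turn":0,"gripper":0.095},{"slide":[0,0,0],"turn":0,"gripper":0.095},{"slide":[0,0,0],"turn":0,"gripper":0.095}]' 30
```

```text
clock: 17.25
tool_pos: [0.463, -0.1442, 0.1652]
orientation: [[-0.929, -0.369, 0.006], [-0.369, 0.929, -0.003], [-0.005, -0.005, -1.0]]
force: [1.0, -0.1, 0.0]
opening: 1.002
clock: 17.75
tool_pos: [0.517, -0.2887, 0.1594]
orientation: [[-0.93, -0.367, -0.001], [-0.367, 0.93, 0.001], [0.001, 0.001, -1.0]]
force: [-0.1, 0.3, 0.7]
opening: 1.0
```

```bash
python3 -m jog '[{"slide":[0,0,-0.03],"turn":0,"gripper":0.095},{"slide":[0,0,-0.03],"turn":0,"gripper":0.095},{"slide":[0,0,-0.029],"turn":0,"gripper":0.095},{"slide":[0,0,0],"turn":0,"gripper":0.05},{"slide":[0,0,0],"turn":0,"gripper":0.05},{"slide":[0,0,0],"turn":0,"gripper":0.05},{"slide":[0,0,0],"turn":0,"gripper":0.05},{"slide":[0,0,0],"turn":0,"gripper":0.05},{"slide":[0,0,0],"turn":0,"gripper":0.05},{"slide":[0,0,0],"turn":0,"gripper":0.05},{"slide":[0,0,0],"turn":0,"gripper":0.05},{"slide":[0,0,0],"turn":0,"gripper":0.05},{"slide":[0,0,0],"turn":0,"gripper":0.05},{"slide":[0,0,0],"turn":0,"gripper":0.05},{"slide":[0,0,0.01],"turn":0,"gripper":0.05},{"slide":[0,0,0.015],"turn":0,"gripper":0.05},{"slide":[0,0,0.015],"turn":0,"gripper":0.05},{"slide":[0,0,0],"turn":0,"gripper":0.05},{"slide":[0,0,0],"turn":0,"gripper":0.05},{"slide":[0,0,0],"turn":0,"gripper":0.05}]' 30; for i in 1 2 3 4; do python3 -m jog '[{"slide":[0,0,0],"turn":0,"gripper":0.05},{"slide":[0,0,0],"turn":0,"gripper":0.05}]'|grep -E "force|pos|open"; done
```

```text
clock: 19.42
tool_pos: [0.5169, -0.2872, 0.1113]
orientation: [[-0.929, -0.369, -0.0], [-0.369, 0.929, 0.0], [0.0, 0.001, -1.0]]
force: [-1.0, 0.6, -2.3]
opening: 0.672
tool_pos: [0.5169, -0.2873, 0.1109]
force: [-0.5, -0.6, -1.8]
opening: 0.67
tool_pos: [0.5171, -0.2873, 0.1112]
force: [0.4, 0.3, -2.4]
opening: 0.671
tool_pos: [0.5172, -0.2874, 0.1115]
force: [0.0, -0.5, -2.7]
opening: 0.674
tool_pos: [0.5172, -0.2874, 0.1117]
force: [1.1, -0.4, -3.4]
opening: 0.669
```

C feels like about 2.5 N, so A is the heaviest. I'll set C down and return to A.

```bash
python3 -m jog '[{"slide":[0,0,-0.015],"turn":0,"gripper":0.05},{"slide":[0,0,-0.012],"turn":0,"gripper":0.05},{"slide":[0,0,-0.008],"turn":0,"gripper":0.05},{"slide":[0,0,-0.004],"turn":0,"gripper":0.05},{"slide":[0,0,-0.001],"turn":0,"gripper":0.05},{"slide":[0,0,0],"turn":0,"gripper":0.05},{"slide":[0,0,0],"turn":0,"gripper":0.095},{"slide":[0,0,0],"turn":0,"gripper":0.095},{"slide":[0,0,0],"turn":0,"gripper":0.095},{"slide":[0,0,0],"turn":0,"gripper":0.095},{"slide":[0,0,0],"turn":0,"gripper":0.095},{"slide":[0,0,0],"turn":0,"gripper":0.095},{"slide":[0,0,0],"turn":0,"gripper":0.095},{"slide":[0,0,0],"turn":0,"gripper":0.095},{"slide":[0,0,0.03],"turn":0,"gripper":0.095},{"slide":[0,0,0.03],"turn":0,"gripper":0.095},{"slide":[0,0,0.03],"turn":0,"gripper":0.095},{"slide":[0,0,0],"turn":0,"gripper":0.095}]' 30;  python3 -m jog '[{"slide":[-0.0095,0.036,0],"turn":0,"gripper":0.095},{"slide":[-0.0095,0.037,0],"turn":0,"gripper":0.095},{"slide":[-0.0095,0.037,0],"turn":0,"gripper":0.095},{"slide":[-0.0095,0.037,0],"turn":0,"gripper":0.095},{"slide":[-0.0095,0.037,0],"turn":0,"gripper":0.095},{"slide":[-0.0095,0.037,0],"turn":0,"gripper":0.095},{"slide":[-0.0095,0.036,0],"turn":0,"gripper":0.095},{"slide":[-0.0095,0.036,0],"turn":0,"gripper":0.095},{"slide":[0,0,0],"turn":0,"gripper":0.095},{"slide":[0,0,0],"turn":0,"gripper":0.095}]' 30
```

```text
clock: 21.58
tool_pos: [0.519, -0.2886, 0.167]
orientation: [[-0.929, -0.369, 0.006], [-0.369, 0.929, -0.005], [-0.004, -0.007, -1.0]]
force: [0.4, 0.0, 0.3]
opening: 0.999
clock: 22.42
tool_pos: [0.4408, 0.007, 0.1617]
orientation: [[-0.928, -0.372, 0.0], [-0.372, 0.928, 0.0], [-0.0, -0.0, -1.0]]
force: [-0.2, 0.1, -0.4]
opening: 1.0
```

```bash
python3 -m jog '[{"slide":[0,-0.002,-0.03],"turn":0,"gripper":0.095},{"slide":[0,0,-0.03],"turn":0,"gripper":0.095},{"slide":[0,0,-0.031],"turn":0,"gripper":0.095},{"slide":[0,0,0],"turn":0,"gripper":0.05},{"slide":[0,0,0],"turn":0,"gripper":0.05},{"slide":[0,0,0],"turn":0,"gripper":0.05},{"slide":[0,0,0],"turn":0,"gripper":0.05},{"slide":[0,0,0],"turn":0,"gripper":0.05},{"slide":[0,0,0],"turn":0,"gripper":0.05},{"slide":[0,0,0],"turn":0,"gripper":0.05},{"slide":[0,0,0],"turn":0,"gripper":0.05},{"slide":[0,0,0],"turn":0,"gripper":0.05},{"slide":[0,0,0],"turn":0,"gripper":0.05},{"slide":[0,0,0],"turn":0,"gripper":0.05},{"slide":[0,0,0.01],"turn":0,"gripper":0.05},{"slide":[0,0,0.02],"turn":0,"gripper":0.05},{"slide":[0,0,0.03],"turn":0,"gripper":0.05},{"slide":[0,0,0.03],"turn":0,"gripper":0.05},{"slide":[0,0,0.03],"turn":0,"gripper":0.05},{"slide":[0,0,0.025],"turn":0,"gripper":0.05}]' 35; python3 -m jog '[{"slide":[0,0,0.01],"turn":0,"gripper":0.05},{"slide":[0,0,0],"turn":0,"gripper":0.05},{"slide":[0,0,0],"turn":0,"gripper":0.05},{"slide":[0,0,0],"turn":0,"gripper":0.05},{"slide":[0,0,0],"turn":0,"gripper":0.05},{"slide":[0,0,0],"turn":0,"gripper":0.05},{"slide":[0,0,0],"turn":0,"gripper":0.05},{"slide":[0,0,0],"turn":0,"gripper":0.05},{"slide":[0,0,0],"turn":0,"gripper":0.05},{"slide":[0,0,0],"turn":0,"gripper":0.05}]'
python3 - <<'E'
from h import *
s=capture("scene");t=capture("top")
cv2.imwrite("pics/end.png",np.vstack([cv2.resize(s["img"],(480,300),interpolation=cv2.INTER_AREA),cv2.resize(t["img"][150:310,130:450],(480,240))])[:,:,::-1])
E
```

```text
clock: 24.08
tool_pos: [0.4408, 0.0037, 0.2179]
orientation: [[-0.929, -0.369, 0.001], [-0.369, 0.929, -0.0], [-0.001, -0.0, -1.0]]
force: [0.8, 0.7, -6.7]
opening: 0.67
clock: 24.92
tool_pos: [0.4412, 0.0036, 0.2255]
orientation: [[-0.929, -0.369, -0.0], [-0.369, 0.929, 0.0], [0.0, 0.0, -1.0]]
force: [-0.2, 0.1, -6.0]
opening: 0.672
```

View pics/end.png

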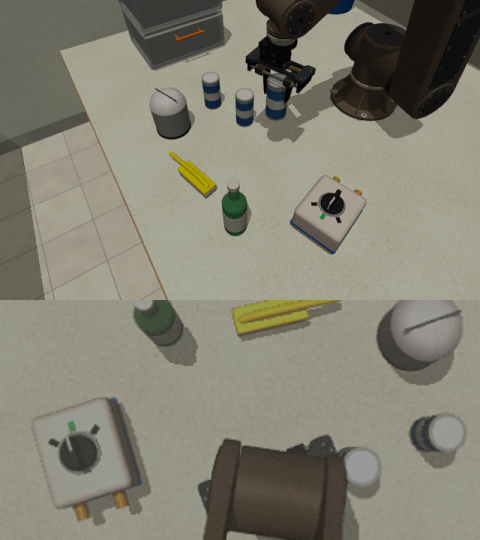

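The picture shows tin A hanging upright in the gripper about 15 cm up, the two light tins standing, the dial pointer at green, and the bystanders untouched.

```bash
python3 -c "
from bench import *
s=sense();print(s['joint_vel'].round(2),s['force'],s['clock']);print(close_job())"
```

```text
[-0.09 -0.06  0.04  0.13  0.07 -0.03] [-0.60128447 -0.37679133 -6.44061593] 25.0167
the job is handed in; nothing more can be done
None
```

The job is handed in at 25.0 s: the dial is set to green, and the gripper is holding the heaviest tin about 15 cm above the floor.

- **Dial:** My first turn at 15 N slipped on the bar, and my first estimate of the dial's axis was about 5 mm off. Squeezing at 50–60 N brought the bar into line with the jaws. The pointer ended about 19–22° round against green at about 21–23°. I then let go and checked it in the picture before lifting any tin.
- **Weights:** I lifted all three tins. They pulled about 6.1 N, 3.4 N and 2.5 N, each reading good to roughly 1 N. The first, nearest the softener, was clearly the heaviest, so I put the other two back and lifted it again.
- **Last checks:** The wrist reads about 6.0–6.4 N with the jaws at 64 mm, which matches the tin's diameter, and the arm is still. The last picture shows the held tin upright, the two lighter tins standing on the floor, and the bottle, brush and canister where they were, judged by eye. No final check failed.

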